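# Set the studded strut in the sloped cradle

## Task

Pick up the long square steel strut that has a stud on its end and lower it into the sloped cradle, stud end uppermost and its plain end down at the stop plate, lying in both saddles, then let go of it. It can then be taken by the raised stud end at the new angle. Leave the short studded strut and the plain strut without a stud where they are.

Things in the scene. Friction and masses are not known exactly. Their poses are not given: they have to be found in the camera images.
- strut: Strut to set: bright square steel tube 25 x 25 x 200 mm with a dark round stud (12 mm across, 45 mm long, collar 21 mm across at its root) on its +x end only; about 0.3 kg. Lies flat on the table among two other struts. Origin: on the tube's axis at mid-tube, near its balance point, 12.5 mm above the table as it lies; x along the tube towards the stud, z up as it lies.
- cradle_seat (a point): Fixed dark cradle rising away from the robot at 20 deg, base 240 x 100 mm. Point: where the seated strut's origin lies, 96 mm up. x up the slope, y level, z square to the slope. Stop face at x -100 mm. Two U saddles, 20 mm long, at x -70 and +50: inside 35 mm wide, floor at z -12.5, ears straight to z +1.5, then flared to z +15, 63 mm wide outside. Room for fingers between them down to z -37.
- short_strut: Bystander: the same square tube and stud, but the tube is only 100 mm long (145 mm overall). Origin on the tube's axis at the middle of the tube, x towards its stud. Leave it.
- plain_strut: Bystander: the same square tube, 200 mm long, without a stud. Origin on its axis at mid-length, x along it. Leave it.
Things that resemble listed ones, but are neither listed nor needed, are in the scene too. Leave any blue or purple look-alike of the strut alone.

How it is judged (in metres and radians):
On the way:
1. the strut is brought down to the cradle in the gripper: its middle within 40 mm of its seat while the fingers hold it (distance between strut and cradle_seat below 0.04 m and contact force between the fingers and strut above 0.5 N), for 0.1 s.
At the end, for the whole second after the job is handed in: The long studded strut rests in the cradle: its middle within 20 mm of the seat point, its axis within 10 degrees of the cradle's slope, the stud end uppermost, at rest (distance between strut and cradle_seat below 0.02 m and angle between the x axis of strut and the x axis of cradle_seat, either way round below 0.175 rad and angle between strut's own x axis and vertical below 1.4 rad and linear speed of strut below 0.02 m/s); the robot touches nothing.
It fails at once if the short strut is moved by more than 40 mm (distance of short_strut from where it was at the start of the episode above 0.04 m).
It fails at once if the plain strut is moved by more than 40 mm (distance of plain_strut from where it was at the start of the episode above 0.04 m).
It also fails if it takes over 37 s, if anything falls off the work surface, if the arm or the gripper's body presses on something with over 40 N, if the wrist force passes 120 N, or if a joint passes its speed limit or range.

## Robot

A 6-joint arm with a two-finger parallel gripper is mounted at the origin on the work surface. World frame = base frame: x ahead of the robot, y to its left, z up, the work surface at z = 0. Lengths are in m, angles in degrees, forces in N, time in s.
With the tool pointing down it reaches from about 0.375 to 0.9 m from the base axis. Payload 3.1 kg.
Tool frame: the origin (TCP) lies between the finger pads; the fingertips stand 22 mm ahead of it and the grasp point (between the pads) lies 3 mm ahead of it (bot.tip_extent is the distance from the TCP to the fingertips, in m); y points along the fingers, z is the direction in which the jaws open and shut, and the axes are right-handed (so a half turn about y gives the same grasp; the last joint's range is limited). The gripper opens to 87 mm and grips with 3 to 60 N. Pads are 19 mm wide; open, the fingers measure 117 mm over their backs; the gripper's body (75 mm by 190 mm) begins 51 mm behind the grasp point.
Start: joints at [-78.638, 30.224, 82.088, -0, 67.689, -10.227], TCP at [0.23, -0.581, 0.245] pointing down, gripper open.
Joint ranges: [-176.69, 176.69], [-43.24, 126.21], [12.49, 139.97], [-82, 262], [0, 151.66], [-163.58, 163.58]. Speed limits (degrees/s): [159.86, 159.86, 180, 180, 180, 180].

## Interface

Orientations are given as a 3x3 rotation matrix whose columns are the frame's x, y, z axes.
In Python, from rig import bot, eyes, models gives the robot as it stands. The module is installed in compiled form; this text tells all that it offers.
- The arm moves only by the tool arm_command, never from a script. Its arguments are lists of equal length, an entry for each row: "translation": the shift along the tool's x, y, z each as a share of 0.08 m, from -1 to 1, a list of three; "rotation": the turn, a rotation vector about the tool's x, y, z each as a share of 60 degrees, from -1 to 1, a list of three; "grip": the closure, from -1 (fully open) to 1 (shut), so that 0 is half open. In form: {"translation": [[x, y, z], ...], "rotation": [[rx, ry, rz], ...], "grip": [grip, ...]}. A call has 1 to 5 rows; each row is the pose to reach, as a shift and turn from the pose commanded when the call began, along the tool's axes at that moment; what a row does not reach only later rows make up. A row lasts 1/10 s, in which the tool goes at most 50 mm and 8.59 degrees, less where a joint would pass 70% of its speed; a pose out of reach is approached as far as the arm can. A call with a number of a shift or a turn outside -1 to 1 is refused whole. A call with a gripper value outside its range is refused whole. The fingers move at their own pace and stop on an object; the grip force is fixed at half the most. Time passes only in rows, so rows that repeat a pose let the fingers close. It gives the time, the measured TCP pose, the force and the opening at its end, in the units of the state.
- bot.read_state(): the state, without advancing time (a new reading comes with each control period).
- eyes.capture(name): name is "scene" or "side" or "wrist"; returns a dict with "image" (420x560x3 uint8, blue, green, red), "mtx" (3x3 intrinsics, pixels), "rvec" (rotation vector, rad) and "tvec" (3), from world to camera coordinates, as OpenCV has them; the wrist camera has in their place "hand_eye" (4x4, takes a point from camera to tool coordinates, whose origin is the TCP and whose axes are the tool frame's). Camera axes: x right, y down, z forward; pixel columns grow to the right and rows downward; lengths in m; the calibration is good to about 2 mm. A picture is of the moment at which its call begins: read the wrist's pose just before it. There is no depth.
- bot.hand_in(): hands the job in, once; it reports no verdict.
Trained networks look in the newest picture that a camera, given by its name, has taken for a name from the list of things; names that differ only in an ending like _2 or _b are one class to them, and where a whole thing is asked for, a point or a joint stands for the part that bears it (a point fixed in the world has none). Each returns a list of dicts, best first, with "conf" (0 to 1); they miss things now and then, are a little off and sometimes report something else, mostly with a low value. They report only what shows in the picture. A call takes as long as a camera call. They do not tell look-alikes from the thing itself.
- models.recognise(camera, thing): "extent" ([left, top, right, bottom] as shares, 0 to 1, of the picture: columns of its width, rows of its height, round what is visible of it).
- models.spot_point(camera, thing): "point" ([column, row] as shares, 0 to 1, of the picture: columns of its width, rows of its height: a listed point, or the origin of a listed thing).
The state is a dict: "time_s": time; "joint_positions": joint angles; "qvel": joint speeds; "tau": joint torques, N m; "position": TCP position; "tcp_rot": TCP orientation; "force": force on the tool from outside, world axes, zero at the start; "moment": the same for the moment, N m; "opening": opening from 0.0 (shut) to 1.0 (fully open).
Only numpy, scipy, OpenCV 4.12 (cv2) and the standard library are available. Lean on these libraries where they do the work, as an engineer would, in place of code of your own. Each camera call takes 0.05 s, during which the arm holds its last target. There are 200 camera calls.

## Working session

There is one attempt and no reset: what is moved stays moved. The work goes in short steps, Python scripts to look and compute and a tool call to move; the robot and the scene stay as the last step left them, time stands still between calls to the robot, and variables do not carry over. Pictures are saved under pics/ and viewed, about 8 in all and at most 12, crops included, and the job is handed in when it is done.

Besides the shell and the picture viewer there is one more tool, called as name(argument=value, ...), one argument or row to a line, values as JSON. arm_command: Moves the arm, as the interface text tells. Shift numbers are shares of 0.08 m and turn numbers shares of 60 degrees, none past 1 either way. Its arguments: {"type":"object","properties":{"translation":{"type":"array"},"rotation":{"type":"array"},"grip":{"type":"array"}},"required":["translation","rotation","grip"]}

```bash
mkdir -p pics; cat > h.py <<'E'
import numpy as np, cv2
from rig import bot, eyes, models
def cap(n):
    s=bot.read_state(); c=eyes.capture(n); im=c["image"]; K=np.array(c["mtx"],float)
    if n=="wrist":
        T=np.array(c["hand_eye"],float); R=np.array(s["tcp_rot"]); 
        Rw=R@T[:3,:3]; o=R@T[:3,3]+np.array(s["position"])
    else:
        r=cv2.Rodrigues(np.array(c["rvec"],float))[0]; Rw=r.T; o=-r.T@np.array(c["tvec"],float).ravel()
    return im,K,Rw,o
def toplane(px,K,Rw,o,z):
    d=Rw@np.linalg.inv(K)@np.array([px[0],px[1],1.]); return o+d*(z-o[2])/d[2]
def proj(P,K,Rw,o):
    q=K@(Rw.T@(np.asarray(P)-o)); return q[:2]/q[2]
E
python3 - <<'E'
from h import *
ims=[]
for n in("scene","side"):
    im,K,Rw,o=cap(n); cv2.imwrite(f"pics/{n}.png",im)
    for t in("strut","short_strut","plain_strut","cradle_seat"):
        for d in models.spot_point(n,t)[:4]:
            p=np.array(d["point"])*[560,420]; print(n,t,round(d["conf"],2),p.round(),toplane(p,K,Rw,o,.096 if t[0]=='c' else .0125).round(3))
        if t!="cradle_seat":
            for d in models.recognise(n,t)[:4]: print("  ext",round(d["conf"],2),(np.array(d["extent"])*[560,420,560,420]).round())
    print(n,o.round(3))
E
```

```text
scene strut 0.97 [110. 286.] [ 0.371 -0.599  0.012]
scene strut 0.92 [343. 167.] [0.346 0.118 0.012]
scene strut 0.78 [277. 267.] [ 0.53  -0.209  0.012]
scene strut 0.78 [204. 186.] [ 0.207 -0.272  0.012]
  ext 0.88 [ 66. 263. 163. 307.]
  ext 0.72 [315. 138. 370. 191.]
  ext 0.67 [168. 171. 244. 204.]
  ext 0.6 [247. 239. 324. 304.]
scene short_strut 0.64 [333. 227.] [ 0.501 -0.02   0.012]
  ext 0.69 [317. 216. 358. 259.]
scene plain_strut 0.76 [221. 296.] [ 0.53  -0.368  0.012]
scene plain_strut 0.53 [439. 206.] [0.593 0.28  0.012]
  ext 0.82 [200. 257. 242. 341.]
scene cradle_seat 0.74 [438. 205.] [0.615 0.218 0.096]
scene [ 0.893 -0.417  0.973]
side strut 0.91 [309. 236.] [ 0.505 -0.221  0.012]
side strut 0.82 [232. 192.] [0.353 0.111 0.012]
side strut 0.79 [323. 329.] [ 0.371 -0.589  0.012]
side strut 0.56 [226. 276.] [ 0.194 -0.289  0.012]
  ext 0.89 [207. 258. 242. 301.]
  ext 0.8 [287. 215. 342. 246.]
  ext 0.76 [193. 188. 238. 205.]
  ext 0.58 [303. 294. 346. 366.]
side short_strut 0.44 [285. 200.] [ 0.515 -0.009  0.012]
  ext 0.61 [290. 195. 310. 212.]
side plain_strut 0.82 [335. 265.] [ 0.522 -0.379  0.012]
side plain_strut 0.6 [308. 231.] [ 0.513 -0.199  0.012]
  ext 0.59 [310. 253. 367. 277.]
side cradle_seat 0.55 [285. 142.] [0.618 0.234 0.096]
side cradle_seat 0.33 [286. 200.] [ 0.473 -0.111  0.096]
side [-0.108 -1.404  1.176]
```

View pics/scene.png

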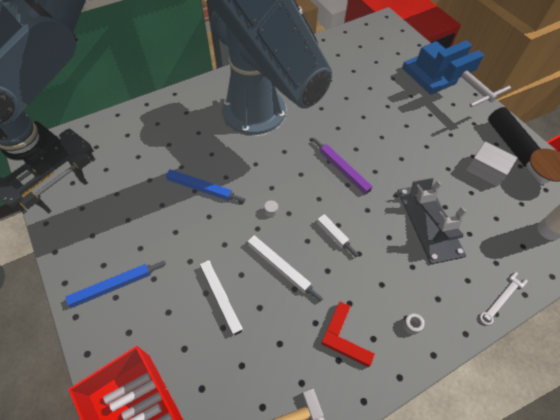

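View pics/side.png

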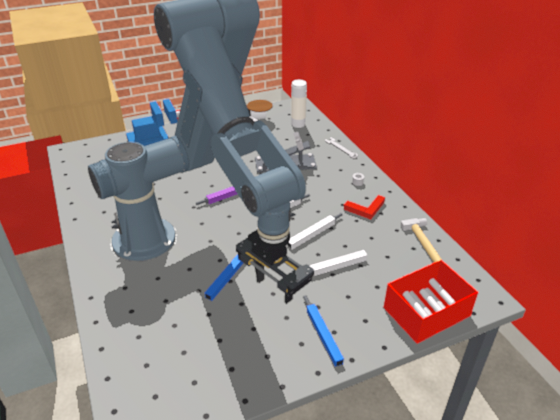

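Candidates in the scene picture: bright studded long strut (280,267); the short studded strut (335,233); the plain strut (221,297); blue studded ones (110,286) and (204,186); a purple one (345,167); tubes in the red box (130,395). By its description I choose (280,267). A crop to check it, and the cradle, follows.

```bash
python3 - <<'E'
from h import *
im,K,Rw,o=cap("scene")
a=cv2.resize(im[225:315,235:335],(400,360),interpolation=cv2.INTER_CUBIC)
b=cv2.resize(im[170:270,385:485],(400,400),interpolation=cv2.INTER_CUBIC)[:360]
cv2.imwrite("pics/crop.png",np.hstack([a,b]))
for p in((252,241),(311,292),(320,299)): print(toplane(p,K,Rw,o,.0125).round(3))
for p in((401,193),(437,259),(464,253),(425,185)): print('base',toplane(p,K,Rw,o,.005).round(3))
E
```

```text
[ 0.432 -0.232  0.013]
[ 0.631 -0.169  0.012]
[ 0.657 -0.16   0.012]
base [0.501 0.218 0.005]
base [0.714 0.17  0.005]
base [0.736 0.245 0.005]
base [0.513 0.298 0.005]
```

View pics/crop.png

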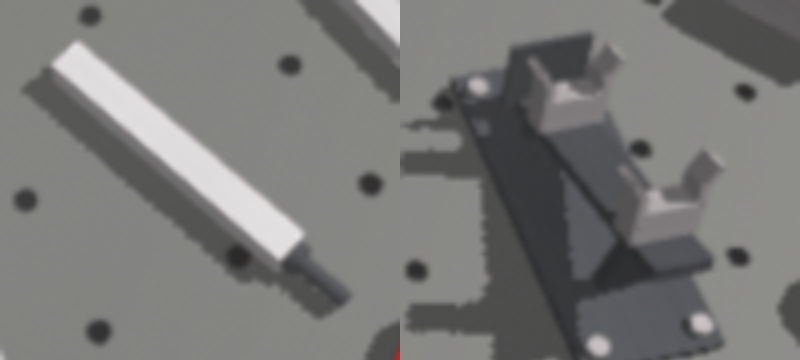

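The crop shows the chosen strut: a long bright tube with its dark stud at lower right (crop 325,280). The cradle's stop plate is at crop (550,60), the nearer, lower end, and the slope rises away from the robot.

```bash
cat >> h.py <<'E'
from scipy.spatial.transform import Rotation as Ro
def goal(yaw,pitch=0,flip=1):
    """tool rot gripping across a strut axis with yaw, raised by pitch (deg); y = approach"""
    y,p=np.radians([yaw,pitch]); ax=np.array([np.cos(y)*np.cos(p),np.sin(y)*np.cos(p),np.sin(p)])
    up=np.array([-np.cos(y)*np.sin(p),-np.sin(y)*np.sin(p),np.cos(p)])
    X=ax*flip; Y=-up; return np.column_stack([X,Y,np.cross(X,Y)])
def delta(P,R):
    s=bot.read_state(); R0=np.array(s["tcp_rot"]); p=np.array(s["position"])
    print("t",s["time_s"],"pos",p.round(4),"open",round(s["opening"],3),"F",np.round(s["force"],1))
    print("shift shares",(R0.T@(np.asarray(P)-p)/.08).round(3),"turn shares",(np.degrees(Ro.from_matrix(R0.T@R).as_rotvec())/60).round(3))
E
python3 - <<'E'
from h import *
s=bot.read_state(); print(np.round(s["tcp_rot"],3),s["time_s"],bot.tip_extent)
for f in(1,-1): delta([.53,-.20,.2],goal(17.5,0,f))
E
```

```text
[[-0.93  -0.     0.368]
 [-0.368 -0.    -0.93 ]
 [ 0.    -1.    -0.   ]] 0.85 0.022
t 0.85 pos [ 0.23   -0.5811  0.2446] open 1.0 F [ 0.4  0.9 -0.4]
shift shares [-5.24   0.557 -3.05 ] turn shares [ 0.    -2.932 -0.   ]
t 0.85 pos [ 0.23   -0.5811  0.2446] open 1.0 F [ 0.4  0.9 -0.4]
shift shares [-5.24   0.557 -3.05 ] turn shares [0.    0.068 0.   ]
```

arm_command(
  translation=[
    [-0.5,0,-0.3],
    [-1,0,-0.6],
    [-1,0,-0.6],
  ],
  rotation=[
    [0,0,0],
    [0,0,0],
    [0,0,0],
  ],
  grip=[-1,-1,-1],
)

```text
time_s: 1.15
position: [0.2892, -0.5016, 0.2443]
tcp_rot: [[-0.928, 0.0, 0.372], [-0.372, 0.005, -0.928], [-0.002, -1.0, -0.005]]
force: [-0.5, 0.3, 0.3]
opening: 1.001
```

arm_command(
  translation=[
    [-0.5,0,-0.3],
    [-1,0,-0.6],
    [-1,0,-0.6],
  ],
  rotation=[
    [0,0,0],
    [0,0,0],
    [0,0,0],
  ],
  grip=[-1,-1,-1],
)

```text
time_s: 1.45
position: [0.3455, -0.4283, 0.2445]
tcp_rot: [[-0.928, 0.0, 0.373], [-0.373, 0.004, -0.928], [-0.001, -1.0, -0.004]]
force: [-0.4, -0.2, -0.2]
opening: 1.003
```

arm_command(
  translation=[
    [-0.5,0,-0.3],
    [-1,0,-0.6],
    [-1,0,-0.6],
  ],
  rotation=[
    [0,0,0],
    [0,0,0],
    [0,0,0],
  ],
  grip=[-1,-1,-1],
)

```text
time_s: 1.75
position: [0.402, -0.3553, 0.2446]
tcp_rot: [[-0.928, 0.0, 0.373], [-0.373, 0.002, -0.928], [-0.001, -1.0, -0.002]]
force: [-0.0, -0.7, -0.1]
opening: 1.0
```

arm_command(
  translation=[
    [-0.5,0,-0.3],
    [-1,0,-0.6],
    [-1,0,-0.6],
  ],
  rotation=[
    [0,0,0],
    [0,0,0],
    [0,0,0],
  ],
  grip=[-1,-1,-1],
)

```text
time_s: 2.05
position: [0.4589, -0.2822, 0.2447]
tcp_rot: [[-0.928, 0.001, 0.373], [-0.373, 0.001, -0.928], [-0.001, -1.0, -0.001]]
force: [-1.6, -1.1, 0.1]
opening: 0.997
```

arm_command(
  translation=[
    [-0.5,0,-0.3],
    [-1,0,-0.6],
    [-1,0,-0.6],
    [-1,0,-0.6],
  ],
  rotation=[
    [0,0,0],
    [0,0.07,0],
    [0,0.07,0],
    [0,0.07,0],
  ],
  grip=[-1,-1,-1,-1],
)

```text
time_s: 2.45
position: [0.5138, -0.2117, 0.2445]
tcp_rot: [[-0.954, -0.0, 0.301], [-0.301, -0.001, -0.954], [0.001, -1.0, 0.001]]
force: [0.3, -0.3, -0.0]
opening: 1.003
```

Now a wrist picture with the strut segmented.

```bash
cat > m.py <<'E'
from h import *
im,K,Rw,o=cap("wrist"); cv2.imwrite("pics/w1.png",im)
hsv=cv2.cvtColor(im,cv2.COLOR_BGR2HSV); m=((hsv[...,2]>175)&(hsv[...,1]<50)).astype(np.uint8)
for c in cv2.findContours(m,cv2.RETR_EXTERNAL,cv2.CHAIN_APPROX_NONE)[0]:
    if cv2.contourArea(c)<800: continue
    q=np.array([toplane(p,K,Rw,o,.025)[:2] for p in c[:,0]],np.float32)
    r=cv2.minAreaRect(q); b=cv2.boxPoints(r)
    e=[b[1]-b[0],b[2]-b[1]]; l=max(e,key=np.linalg.norm)
    print(np.round(r[0],4),np.round(r[1],4),"yaw",(np.degrees(np.arctan2(l[1],l[0]))+90)%180-90, "px",cv2.boundingRect(c))
for t in("strut","short_strut","plain_strut"):
    for d in models.spot_point("wrist",t)[:2]:
        p=np.array(d["point"])*[560,420]; print(t,round(d["conf"],2),p.round(),toplane(p,K,Rw,o,.0125).round(4))
E
python3 m.py
```

```text
[ 0.5494 -0.3655] [0.0364 0.1642] yaw -1.5628204 px (377, 120, 94, 139)
[ 0.5113 -0.0266] [0.1009 0.0254] yaw 8.483536 px (95, 82, 26, 101)
[ 0.5223 -0.2021] [0.2007 0.0261] yaw 17.583916 px (258, 74, 26, 185)
strut 0.78 [272. 173.] [ 0.5212 -0.203   0.0125]
short_strut 0.62 [113. 134.] [ 0.5099 -0.027   0.0125]
plain_strut 0.61 [413. 208.] [ 0.5303 -0.3711  0.0125]
```

View pics/w1.png

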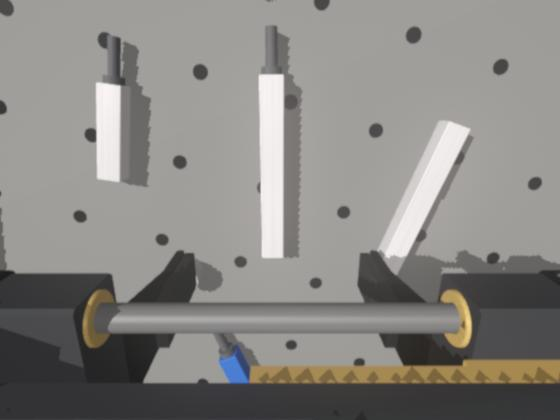

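The wrist picture shows the wanted strut at (272,165), stud upwards at (271,45). The short strut is at (113,130) and the plain one at (425,190), both clear of the fingers.

```bash
python3 - <<'E'
from h import *
a=np.radians(17.6); c=np.array([.5223,-.2021]) -.005*np.array([np.cos(a),np.sin(a)])
delta([*c,.026],goal(17.6,0,-1))
E
```

```text
t 2.65 pos [ 0.5129 -0.2126  0.2445] open 0.998 F [-0.   0.3 -0. ]
shift shares [-0.09   2.732 -0.091] turn shares [-0.    -0.005  0.   ]
```

arm_command(
  translation=[
    [-0.09,0.5,-0.09],
    [-0.09,1,-0.09],
  ],
  rotation=[
    [0,-0.005,0],
    [0,-0.005,0],
  ],
  grip=[-1,-1],
)

```text
time_s: 2.85
position: [0.5192, -0.2034, 0.1652]
tcp_rot: [[-0.953, 0.004, 0.303], [-0.303, -0.003, -0.953], [-0.003, -1.0, 0.004]]
force: [-0.4, 0.3, 0.2]
opening: 1.0
```

arm_command(
  translation=[
    [0,0.5,0],
    [0,1,0],
    [0,1,0],
  ],
  rotation=[
    [0,0,0],
    [0,0,0],
    [0,0,0],
  ],
  grip=[-1,-1,-1],
)

```text
time_s: 3.15
position: [0.5143, -0.201, 0.0798]
tcp_rot: [[-0.953, -0.01, 0.302], [-0.302, 0.006, -0.953], [0.008, -1.0, -0.009]]
force: [-0.8, 0.5, -0.3]
opening: 1.002
```

```bash
python3 - <<'E'
from h import *
a=np.radians(17.6); c=np.array([.5223,-.2021]) -.005*np.array([np.cos(a),np.sin(a)])
delta([*c,.026],goal(17.6,0,-1))
E
python3 m.py
```

```text
t 3.15 pos [ 0.5143 -0.201   0.0798] open 1.002 F [-0.8  0.5 -0.3]
shift shares [-0.034  0.671  0.049] turn shares [ 0.009 -0.     0.007]
[ 0.5805 -0.3524] [0.0591 0.0361] yaw 10.003372 px (504, 169, 56, 97)
[ 0.5126 -0.0365] [0.1003 0.013 ] yaw 3.047287 px (0, 76, 22, 168)
[ 0.5599 -0.1904] [0.122  0.0246] yaw 17.66056 px (263, 56, 47, 209)
strut 0.62 [285. 224.] [ 0.5231 -0.2023  0.0125]
short_strut 0.64 [ 11. 163.] [ 0.5096 -0.027   0.0125]
plain_strut 0.73 [524. 284.] [ 0.5315 -0.3733  0.0125]
```

arm_command(
  translation=[
    [0,0.3,0],
    [0,0.4,0],
    [0,0.4,0],
  ],
  rotation=[
    [0,0,0],
    [0,0,0],
    [0,0,0],
  ],
  grip=[-1,-1,-1],
)

```text
time_s: 3.65
position: [0.5184, -0.2019, 0.0533]
tcp_rot: [[-0.953, 0.0, 0.304], [-0.304, -0.0, -0.953], [-0.0, -1.0, 0.0]]
force: [0.2, 0.8, -0.3]
opening: 0.999
```

```bash
python3 - <<'E'
from h import *
cap("scene")
a=np.radians(17.6); c=np.array([.5223,-.2021]) -.005*np.array([np.cos(a),np.sin(a)])
delta([*c,.026],goal(17.6,0,-1))
E
```

```text
t 3.7 pos [ 0.5187 -0.202   0.0536] open 1.0 F [ 0.7 -0.   0. ]
shift shares [0.02  0.345 0.014] turn shares [-0.001  0.002 -0.001]
```

arm_command(
  translation=[
    [0.02,0.2,0.01],
    [0.02,0.34,0.01],
    [0.02,0.34,0.01],
    [0.02,0.34,0.01],
    [0.02,0.34,0.01],
  ],
  rotation=[
    [0,0,0],
    [0,0,0],
    [0,0,0],
    [0,0,0],
    [0,0,0],
  ],
  grip=[-1,-1,-1,0,0.6],
)

```text
time_s: 4.2
position: [0.5175, -0.2032, 0.0259]
tcp_rot: [[-0.953, 0.001, 0.304], [-0.304, -0.001, -0.953], [-0.001, -1.0, 0.001]]
force: [-0.7, 0.4, 0.6]
opening: 0.892
```

arm_command(
  translation=[
    [0,0,0],
    [0,0,0],
    [0,0,0],
    [0,0,0],
    [0,0,0],
  ],
  rotation=[
    [0,0,0],
    [0,0,0],
    [0,0,0],
    [0,0,0],
    [0,0,0],
  ],
  grip=[1,1,1,1,1],
)

```text
time_s: 4.7
position: [0.5171, -0.203, 0.0254]
tcp_rot: [[-0.953, 0.0, 0.304], [-0.304, 0.0, -0.953], [-0.0, -1.0, 0.0]]
force: [0.2, 0.5, -0.9]
opening: 0.447
```

arm_command(
  translation=[
    [0,0,0],
    [0,-0.1,0],
    [0,-0.4,0],
    [0,-0.8,0],
    [0,-1,0],
  ],
  rotation=[
    [0,0,0],
    [0,0,0],
    [0,0,0],
    [0,0,0],
    [0,0,0],
  ],
  grip=[1,1,1,1,1],
)

```text
time_s: 5.2
position: [0.5176, -0.2033, 0.1075]
tcp_rot: [[-0.953, 0.002, 0.304], [-0.304, -0.001, -0.953], [-0.001, -1.0, 0.002]]
force: [0.4, 0.1, -2.4]
opening: 0.282
```

```bash
python3 - <<'E'
from h import *
im,K,Rw,o=cap("wrist"); im2=cap("side")[0]
cv2.imwrite("pics/w2.png",np.hstack([cv2.resize(im,(400,300)),cv2.resize(im2[150:300,200:400],(400,300),interpolation=cv2.INTER_CUBIC)]))
print(bot.read_state()["opening"],bot.read_state()["force"])
delta([.58,.20,.25],goal(-12,0,-1))
E
```

```text
0.2839265484405879 [-0.40649972  0.17733659 -2.7930226 ]
t 5.3 pos [ 0.5184 -0.2037  0.1079] open 0.284 F [-0.4  0.2 -2.8]
shift shares [-2.274 -1.787 -4.567] turn shares [-0.003  0.495 -0.004]
```

View pics/w2.png

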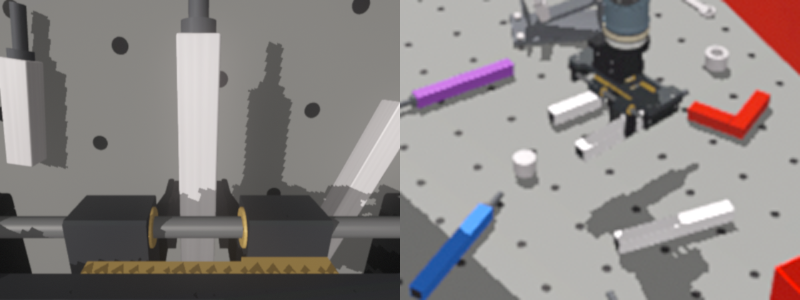

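The strut is held level and straight in the jaws, with the stud pointing away from the robot; both bystanders are where they were. Now up and across, to a stand-off from which to view the cradle.

arm_command(
  translation=[
    [-0.1,-0.45,-0.3],
    [-0.2,-0.8,-0.8],
    [-0.2,-0.8,-0.9],
  ],
  rotation=[
    [0,0,0],
    [0,0,0],
    [0,0,0],
  ],
  grip=[1,1,1],
)

```text
time_s: 5.6
position: [0.5101, -0.1265, 0.1712]
tcp_rot: [[-0.952, 0.001, 0.306], [-0.306, 0.001, -0.952], [-0.002, -1.0, -0.0]]
force: [0.4, -0.5, -2.5]
opening: 0.279
```

arm_command(
  translation=[
    [-0.1,-0.4,-0.45],
    [-0.2,-0.8,-0.9],
    [-0.2,-0.8,-0.9],
  ],
  rotation=[
    [0,0,0],
    [0,0,0],
    [0,0,0],
  ],
  grip=[1,1,1],
)

```text
time_s: 5.9
position: [0.504, -0.0528, 0.2354]
tcp_rot: [[-0.951, 0.003, 0.308], [-0.308, 0.0, -0.951], [-0.003, -1.0, 0.001]]
force: [-0.0, -0.5, -1.8]
opening: 0.285
```

arm_command(
  translation=[
    [-0.1,-0.4,-0.45],
    [-0.2,-0.8,-0.9],
    [-0.2,-0.8,-0.9],
  ],
  rotation=[
    [0,0,0],
    [0,0,0],
    [0,0,0],
  ],
  grip=[1,1,1],
)

```text
time_s: 6.2
position: [0.4982, 0.02, 0.2996]
tcp_rot: [[-0.951, 0.005, 0.308], [-0.308, 0.001, -0.952], [-0.005, -1.0, 0.001]]
force: [0.5, -1.1, -1.1]
opening: 0.28
```

arm_command(
  translation=[
    [-0.1,0,-0.4],
    [-0.3,0,-0.75],
    [-0.3,0,-0.75],
    [-0.3,0,-0.75],
    [-0.3,0,-0.75],
  ],
  rotation=[
    [0,0.1,0],
    [0,0.23,0],
    [0,0.36,0],
    [0,0.49,0],
    [0,0.49,0],
  ],
  grip=[1,1,1,1,1],
)

```text
time_s: 6.7
position: [0.5012, 0.0811, 0.2951]
tcp_rot: [[-0.979, -0.004, -0.203], [0.203, -0.001, -0.979], [0.004, -1.0, 0.001]]
force: [-0.5, 0.0, -2.4]
opening: 0.284
```

```bash
python3 - <<'E'
from h import *
cap("scene"); 
im,K,Rw,o=cap("wrist"); cv2.imwrite("pics/w3.png",im); s=bot.read_state()
print(s["position"],np.round(s["tcp_rot"],3),s["force"],s["opening"],s["time_s"])
print(K.round(1)); R=np.array(s["tcp_rot"]); print("cam in tool",(R.T@Rw).round(3),(R.T@(o-s["position"])).round(4))
for d in models.spot_point("wrist","cradle_seat")[:3]:
    p=np.array(d["point"])*[560,420]; print(d["conf"],p,toplane(p,K,Rw,o,.096))
g=cv2.cvtColor(im,cv2.COLOR_BGR2GRAY)
for r in(30,60,100,140): print(r,g[r,230:330:3])
E
```

```text
[0.50137592 0.08104382 0.29578167] [[-0.98  -0.003 -0.201]
 [ 0.201 -0.    -0.98 ]
 [ 0.003 -1.     0.001]] [ 1.00772052  0.14343963 -1.56153478] 0.2883646075209462 6.8
[[337.7   0.  276.6]
 [  0.  337.7 211.2]
 [  0.    0.    1. ]]
cam in tool [[ 0.     0.952  0.307]
 [-0.001 -0.307  0.952]
 [ 1.    -0.     0.001]] [-0.0841 -0.1405 -0.0009]
0.61 [101.08 102.69] [0.61682372 0.22951319 0.096     ]
30 [138 138 139 139 138 139 139 139 102 105 106 111 116 116 110 108 103 100
  94  91  85  80  74  71  90 140 140 140 139 139 139 138 138 138]
60 [ 90  92  92  93  94 103 223 219 220 222 222 221 219 220 222 221 219 217
 219 221 222 219 218 217 216 215 150 143 142 142 142 141 141 141]
100 [143 142 143 140  93  84 214 219 219 221 224 221 220 221 223 222 220 219
 221 222 221 219 219 219 218 200 145 146 145 145 145 144 144 143]
140 [141 142 143 143 144 144 182 219 217 220 222 221 220 219 221 221 219 218
 220 220 219 218 218 218 218 170 146 146 146 145 145 144 144 144]
```

View pics/w3.png

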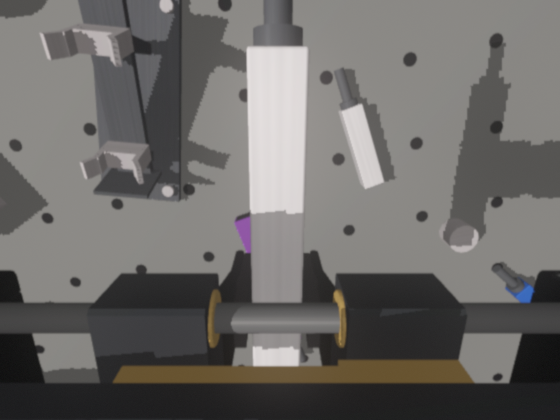

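The wrist picture shows the cradle at upper left: lower saddle at (120,160), upper saddle at (90,45), base bolts at (167,190) and (166,5). The strut is held straight, with its tube end at row 47. Next I measure how it sits in the hand and overlay a cradle model.

```bash
cat > ov.py <<'E'
from h import *
def segs():
    S=[]
    for x0 in(-70,50):
        prof=[(-31.5,15),(-17.5,1.5),(-17.5,-12.5),(17.5,-12.5),(17.5,1.5),(31.5,15)]
        for x in(x0-10,x0+10):
            for a,b in zip(prof,prof[1:]): S.append(((x,*a),(x,*b)))
        for a in prof: S.append(((x0-10,*a),(x0+10,*a)))
    S.append(((-100,-20,-12),(-100,20,-12)))
    return S
def draw(im,K,Rw,o,seat,yaw,k=1,off=(0,0)):
    R=-goal(yaw,20,-1); C=np.column_stack([R[:,0],-np.cross(R[:,0],R[:,1]),R[:,1]]); C[:,1]=np.cross(C[:,2],C[:,0])
    for a,b in segs():
        q=[tuple(int(v) for v in ((proj(np.array(seat)+C@(np.array(p)/1000),K,Rw,o)-off)*k)) for p in(a,b)]
        cv2.line(im,q[0],q[1],(0,255,0),1)
E
python3 - <<'E'
from ov import *
im,K,Rw,o=cap("wrist"); s=bot.read_state(); R=np.array(s["tcp_rot"]); P=np.array(s["position"])
g=cv2.cvtColor(im,cv2.COLOR_BGR2GRAY).astype(float)
L=[];Q=[]
for r in range(55,200):
    x=np.where(g[r,225:335]>180)[0]+225; a,b=x[0],x[-1]
    L.append((r,a-(g[r,a]-180)/(g[r,a]-g[r,a-1]))); Q.append((r,b+(g[r,b]-180)/(g[r,b]-g[r,b+1])))
L=np.array(L);Q=np.array(Q); fl=np.polyfit(L[:,0],L[:,1],1); fq=np.polyfit(Q[:,0],Q[:,1],1)
for r in(48,60,100,150,200):
    a,b=np.polyval(fl,r),np.polyval(fq,r); d=K[0,0]*.0251/(b-a)
    w=Rw@np.linalg.inv(K)@np.array([(a+b)/2,r,1])*d+o; print(r,round(b-a,2),"tool pt",(R.T@(w-P)).round(4))
for p in((167,190),(166,5)): print("bolt",toplane(p,K,Rw,o,.01).round(4))
B=[toplane(p,K,Rw,o,.01) for p in((167,190),(166,5))]; d=B[1]-B[0]; yaw=np.degrees(np.arctan2(d[1],d[0])); print(yaw,np.linalg.norm(d))
k=3; a=cv2.resize(im[0:200,30:195],None,fx=k,fy=k,interpolation=cv2.INTER_CUBIC); draw(a,K,Rw,o,(.617,.228,.096),yaw,k,(30,0))
cv2.imwrite("pics/o1.png",a)
E
```

```text
48 61.24 tool pt [-0.1054  0.0117 -0.0007]
60 60.64 tool pt [-0.1008  0.0117 -0.0007]
100 58.65 tool pt [-0.0851  0.0116 -0.0008]
150 56.17 tool pt [-0.0639  0.0115 -0.0009]
200 53.69 tool pt [-0.0407  0.0113 -0.001 ]
bolt [0.506  0.2263 0.01  ]
bolt [0.709  0.1641 0.01  ]
-17.054752600245383 0.21228714901425613
```

View pics/o1.png

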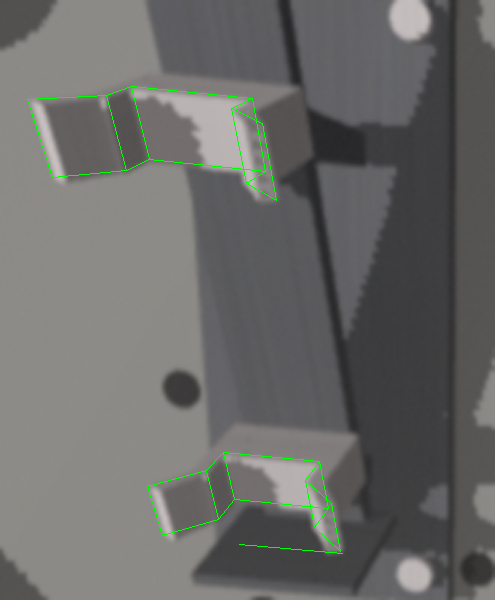

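The model overlay fits both saddles to about a pixel at seat (0.617, 0.2275, 0.096), yaw −17°. The strut's axis sits 24 mm ahead of the TCP, because it slipped down a little during the grasp, but it is straight.

```bash
cat > g.py <<'E'
from h import *
import sys
def tgt(dx,dz,seat=(.617,.2275,.096),yaw=-17):
    R=goal(yaw,20,-1); return np.array(seat)-R@np.array([-.0054+dx,.024+dz,-.0008]),R   # dx up slope (m), dz off the slope
for a in sys.argv[1:]:
    delta(*tgt(*map(float,a.split(","))))
E
python3 g.py 0.003,0.08; python3 -c "
from rig import bot; print(bot.read_state()['joint_positions'])"
```

```text
t 6.9 pos [0.5016 0.0811 0.2964] open 0.286 F [-0.5 -0.5 -2.7]
shift shares [-0.574  1.292 -2.118] turn shares [0.015 0.088 0.335]
[-3.42276908e+00  1.75890338e+01  9.48193691e+01 -1.46179801e-02
  6.76815472e+01  9.82322393e+01]
```

arm_command(
  translation=[
    [-0.1,0,-0.4],
    [-0.2,0,-0.9],
    [-0.2,0,-1],
  ],
  rotation=[
    [0,0,0],
    [0,0.05,0.1],
    [0,0.09,0.2],
  ],
  grip=[1,1,1],
)

```text
time_s: 7.2
position: [0.5368, 0.159, 0.2977]
tcp_rot: [[-0.933, 0.208, -0.293], [0.289, -0.05, -0.956], [-0.214, -0.977, -0.014]]
force: [0.7, -0.8, -3.5]
opening: 0.283
```

```bash
python3 g.py 0.003,0.08
```

```text
t 7.2 pos [0.5368 0.159  0.2977] open 0.283 F [ 0.7 -0.8 -3.5]
shift shares [ 0.054  1.345 -1.085] turn shares [ 0.012 -0.004  0.127]
```

arm_command(
  translation=[
    [0,0.2,-0.4],
    [0.05,0.4,-0.9],
    [0.05,0.5,-1],
    [0.05,0.6,-1],
    [0.05,0.6,-1],
  ],
  rotation=[
    [0,0,0.05],
    [0,0,0.13],
    [0.01,0,0.13],
    [0.01,0,0.13],
    [0.01,0,0.13],
  ],
  grip=[1,1,1,1,1],
)

```text
time_s: 7.7
position: [0.5626, 0.231, 0.2488]
tcp_rot: [[-0.9, 0.32, -0.296], [0.278, -0.102, -0.955], [-0.336, -0.942, 0.003]]
force: [1.3, -0.2, -1.3]
opening: 0.282
```

```bash
python3 -c "
from h import *
cap('scene')"; python3 g.py 0.003,0.06
```

```text
t 7.75 pos [0.563  0.2307 0.2497] open 0.285 F [-0.3  0.8 -2.4]
shift shares [ 0.065  0.98  -0.152] turn shares [-0.003 -0.004  0.005]
```

Next, down to about 50 mm above the seat along its normal, then a check with the wrist camera.

arm_command(
  translation=[
    [0.03,0.3,-0.08],
    [0.06,0.7,-0.15],
    [0.06,0.98,-0.15],
    [0.06,0.98,-0.15],
    [0.06,0.98,-0.15],
  ],
  rotation=[
    [0,0,0.005],
    [0,-0.004,0.005],
    [0,-0.004,0.005],
    [0,-0.004,0.005],
    [0,-0.004,0.005],
  ],
  grip=[1,1,1,1,1],
)

```text
time_s: 8.25
position: [0.5883, 0.2357, 0.1756]
tcp_rot: [[-0.898, 0.328, -0.294], [0.276, -0.103, -0.956], [-0.344, -0.939, 0.002]]
force: [-0.5, -0.5, -3.3]
opening: 0.282
```

```bash
python3 - <<'E'
from ov import *
cap("side")
im,K,Rw,o=cap("wrist"); a=cv2.resize(im[:,100:460],None,fx=1.2,fy=1.2); draw(a,K,Rw,o,(.617,.2275,.096),-17,1.2,(100,0))
im,K,Rw,o=cap("scene"); b=cv2.resize(im[140:280,380:480],None,fx=3.6,fy=3.6,interpolation=cv2.INTER_CUBIC); draw(b,K,Rw,o,(.617,.2275,.096),-17,3.6,(380,140))
cv2.imwrite("pics/o2.png",np.hstack([a,b]))
E
python3 g.py 0.003,0 0.003,0.06
```

```text
t 8.4 pos [0.5886 0.2368 0.177 ] open 0.288 F [ 0.2  0.2 -1.7]
shift shares [0.028 0.779 0.017] turn shares [-0.    -0.001 -0.004]
t 8.4 pos [0.5886 0.2368 0.177 ] open 0.288 F [ 0.2  0.2 -1.7]
shift shares [0.025 0.029 0.017] turn shares [-0.    -0.001 -0.004]
```

View pics/o2.png

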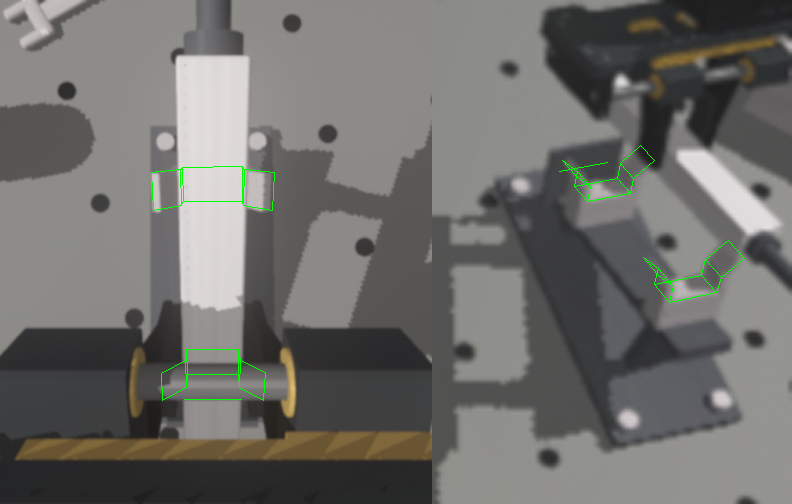

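The strut is aligned over both saddles: strut centre at column 212, saddle centre at 212. Lowering.

arm_command(
  translation=[
    [0.02,0.2,0.01],
    [0.03,0.4,0.015],
    [0.03,0.5,0.015],
    [0.03,0.6,0.015],
    [0.03,0.6,0.015],
  ],
  rotation=[
    [0,0,0],
    [0,0,0],
    [0,0,0],
    [0,0,0],
    [0,0,0],
  ],
  grip=[1,1,1,1,1],
)

```text
time_s: 8.9
position: [0.6008, 0.2313, 0.1279]
tcp_rot: [[-0.899, 0.326, -0.293], [0.274, -0.103, -0.956], [-0.342, -0.94, 0.003]]
force: [-0.6, 0.5, -1.6]
opening: 0.28
```

arm_command(
  translation=[
    [0,0.04,0],
    [0,0.08,0],
    [0,0.12,0],
    [0,0.12,0],
    [0,0.12,0],
  ],
  rotation=[
    [0,0,0],
    [0,0,0],
    [0,0,0],
    [0,0,0],
    [0,0,0],
  ],
  grip=[1,1,1,1,1],
)

```text
time_s: 9.4
position: [0.6041, 0.2306, 0.12]
tcp_rot: [[-0.898, 0.328, -0.292], [0.274, -0.102, -0.956], [-0.343, -0.939, 0.002]]
force: [-0.1, -0.5, -1.6]
opening: 0.285
```

```bash
python3 g.py 0.003,0
```

```text
t 9.4 pos [0.6041 0.2306 0.12  ] open 0.285 F [-0.1 -0.5 -1.6]
shift shares [-0.023  0.039  0.   ] turn shares [-0.002  0.    -0.001]
```

arm_command(
  translation=[
    [0,0.02,0],
    [0,0.04,0],
    [0,0.05,0],
    [0,0.05,0],
    [0,0.05,0],
  ],
  rotation=[
    [0,0,0],
    [0,0,0],
    [0,0,0],
    [0,0,0],
    [0,0,0],
  ],
  grip=[1,1,1,1,1],
)

```text
time_s: 9.9
position: [0.6054, 0.2302, 0.1163]
tcp_rot: [[-0.898, 0.328, -0.293], [0.274, -0.102, -0.956], [-0.343, -0.939, 0.002]]
force: [-0.1, 0.8, -2.7]
opening: 0.285
```

arm_command(
  translation=[
    [0,0.01,0],
    [0,0.02,0],
    [0,0.03,0],
    [0,0.03,0],
    [0,0.03,0],
  ],
  rotation=[
    [0,0,0],
    [0,0,0],
    [0,0,0],
    [0,0,0],
    [0,0,0],
  ],
  grip=[1,1,1,1,1],
)

```text
time_s: 10.4
position: [0.6061, 0.23, 0.114]
tcp_rot: [[-0.898, 0.328, -0.293], [0.274, -0.102, -0.956], [-0.343, -0.939, 0.002]]
force: [0.3, 0.4, -2.6]
opening: 0.285
```

arm_command(
  translation=[
    [0,0.01,0],
    [0,0.02,0],
    [0,0.03,0],
    [0,0.03,0],
    [0,0.03,0],
  ],
  rotation=[
    [0,0,0],
    [0,0,0],
    [0,0,0],
    [0,0,0],
    [0,0,0],
  ],
  grip=[1,1,1,1,1],
)

```text
time_s: 10.9
position: [0.6069, 0.2297, 0.1117]
tcp_rot: [[-0.898, 0.328, -0.293], [0.274, -0.102, -0.956], [-0.343, -0.939, 0.002]]
force: [0.1, 0.0, -2.7]
opening: 0.281
```

```bash
python3 g.py 0.003,0; python3 - <<'E'
from ov import *
im,K,Rw,o=cap("wrist"); a=cv2.resize(im[:,100:460],None,fx=1.2,fy=1.2)
im,K,Rw,o=cap("scene"); b=cv2.resize(im[140:280,380:480],None,fx=3.6,fy=3.6,interpolation=cv2.INTER_CUBIC)
cv2.imwrite("pics/o3.png",np.hstack([a,b]))
E
```

```text
t 10.9 pos [0.6069 0.2297 0.1117] open 0.281 F [ 0.1  0.  -2.7]
shift shares [-0.023 -0.072 -0.001] turn shares [-0.002  0.    -0.001]
```

View pics/o3.png

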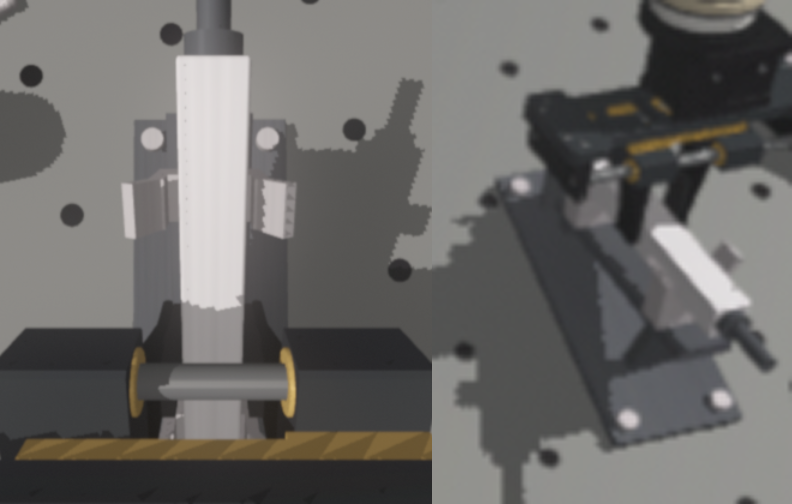

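The strut lies between the ears of both saddles, not yet touching; it must sit higher in the hand than I reckoned. Lowering on until it touches.

arm_command(
  translation=[
    [0,0.01,0],
    [0,0.02,0],
    [0,0.03,0],
    [0,0.03,0],
    [0,0.03,0],
  ],
  rotation=[
    [0,0,0],
    [0,0,0],
    [0,0,0],
    [0,0,0],
    [0,0,0],
  ],
  grip=[1,1,1,1,1],
)

```text
time_s: 11.5
position: [0.6072, 0.2297, 0.1114]
tcp_rot: [[-0.898, 0.329, -0.293], [0.274, -0.102, -0.956], [-0.344, -0.939, 0.002]]
force: [-6.9, 0.5, 9.7]
opening: 0.284
```

Contact, about 12 N along the slope normal. I ease the press and slide it gently the few millimetres down to the stop.

arm_command(
  translation=[
    [0,-0.025,0],
    [0.02,-0.025,0],
    [0.04,-0.025,0],
    [0.055,-0.025,0],
    [0.055,-0.025,0],
  ],
  rotation=[
    [0,0,0],
    [0,0,0],
    [0,0,0],
    [0,0,0],
    [0,0,0],
  ],
  grip=[1,1,1,1,1],
)

```text
time_s: 12.0
position: [0.6056, 0.2308, 0.111]
tcp_rot: [[-0.897, 0.333, -0.291], [0.273, -0.101, -0.957], [-0.348, -0.938, 0.0]]
force: [4.4, -3.0, 0.1]
opening: 0.283
```

The stop is felt (about 5 N up the slope). Releasing and backing off along the normal.

arm_command(
  translation=[
    [0,0,0],
    [0,0,0],
    [0,0,0],
    [0,0,0],
    [0,0,0],
  ],
  rotation=[
    [0,0,0],
    [0,0,0],
    [0,0,0],
    [0,0,0],
    [0,0,0],
  ],
  grip=[-0.2,-0.2,-0.2,-0.2,-0.2],
)

```text
time_s: 12.5
position: [0.6028, 0.231, 0.1097]
tcp_rot: [[-0.898, 0.327, -0.292], [0.274, -0.102, -0.956], [-0.343, -0.939, 0.002]]
force: [-0.3, 0.5, 0.4]
opening: 0.584
```

arm_command(
  translation=[
    [0,-0.1,0],
    [0,-0.4,0],
    [0,-0.8,0],
    [0,-1,0],
    [0,-1,0],
  ],
  rotation=[
    [0,0,0],
    [0,0,0],
    [0,0,0],
    [0,0,0],
    [0,0,0],
  ],
  grip=[-0.2,-0.2,-0.2,-0.2,-0.2],
)

```text
time_s: 13.0
position: [0.5777, 0.2399, 0.1881]
tcp_rot: [[-0.897, 0.333, -0.292], [0.274, -0.1, -0.957], [-0.348, -0.938, -0.001]]
force: [0.5, -0.3, 0.1]
opening: 0.599
```

arm_command(
  translation=[
    [0,-0.5,0],
    [0,-1,0],
    [0,-1,0],
  ],
  rotation=[
    [0,0,0],
    [0,0,0],
    [0,0,0],
  ],
  grip=[-0.2,-0.2,-0.2],
)

```text
time_s: 13.3
position: [0.5522, 0.2485, 0.2646]
tcp_rot: [[-0.896, 0.336, -0.291], [0.274, -0.099, -0.957], [-0.35, -0.937, -0.003]]
force: [1.3, 0.1, 0.4]
opening: 0.604
```

```bash
python3 - <<'E'
from ov import *
def ln(a,K,Rw,o,k,off):
    R=goal(-17,20,-1)
    q=[tuple(int(v) for v in ((proj(np.array((.617,.2275,.096))+R@[-x,-.0125,0],K,Rw,o)-off)*k)) for x in(-.1,0,.1)]
    for p in q: cv2.circle(a,p,4,(0,0,255),1)
im,K,Rw,o=cap("wrist"); a=cv2.resize(im[:,100:460],None,fx=1.2,fy=1.2); ln(a,K,Rw,o,1.2,(100,0))
im,K,Rw,o=cap("scene"); b=cv2.resize(im[140:280,380:480],None,fx=3.6,fy=3.6,interpolation=cv2.INTER_CUBIC); ln(b,K,Rw,o,3.6,(380,140))
cv2.imwrite("pics/o4.png",np.hstack([a,b])); s=bot.read_state(); print(s["time_s"],s["position"],s["force"],np.abs(s["qvel"]).max())
for t in("short_strut","plain_strut"):
    for d in models.spot_point("scene",t)[:1]:
        print(t,toplane(np.array(d["point"])*[560,420],K,Rw,o,.0125).round(3))
E
```

```text
13.4 [0.55070992 0.24725168 0.26027373] [ 0.8860608   0.40121751 -1.59932889] 2.023731535588067
short_strut [ 0.513 -0.029  0.012]
plain_strut [ 0.534 -0.37   0.012]
```

View pics/o4.png

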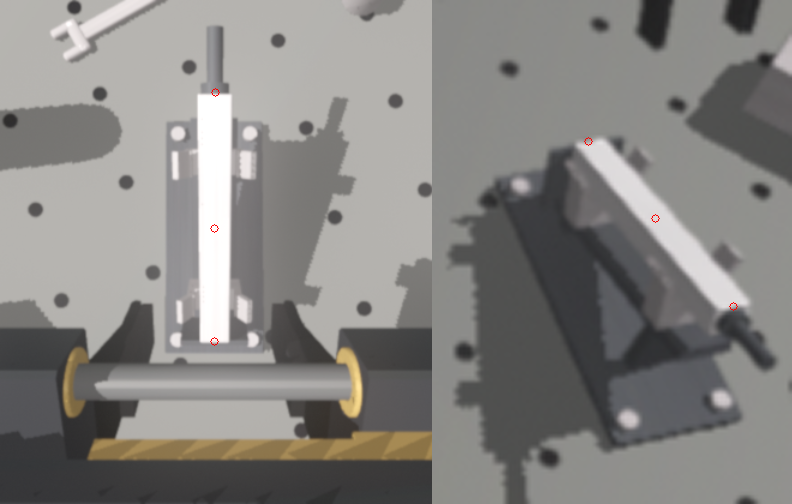

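The strut lies in both saddles with its stud uppermost. In both views its ends meet the predicted seated-pose marks to within a few millimetres, and the gripper is clear.

```bash
python3 -c "
from rig import bot
print(bot.hand_in(), bot.read_state()['time_s'])"
```

```text
the job is handed in; nothing more can be done
the job is handed in; nothing more can be done
```

I picked up the long bright studded strut, lowered it into the sloped cradle with the stud end up, slid it down to the stop plate and let go. I then backed the gripper off about 160 mm and handed in at about 13.4 s of the 37 s allowed. No verdict was reported.

**Last checks:**
- **Seating:** In the wrist and scene pictures, the tube's ends matched the predicted seated position to within a few millimetres. The strut lay in both saddles with its stud uppermost.
- **Gripper:** It was clear of everything. The wrist force was close to zero, with a noise-level −1.6 N in z on the final reading.
- **Bystanders:** The short strut was at (0.513, −0.029) and the plain one at (0.534, −0.370). Both are within about 4 mm of where the wrist camera found them before the grasp.

**Disagreement:** My estimate of how deep the strut sat in the hand was about 6 mm off. It touched the saddles roughly 6 mm lower than predicted, so I found the seat by contact force instead. The contact forces I read stayed near 12 N, and about 5 N at the stop.

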